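# Take the wet sharpening plates out of the wash tank and lean them up to dry

### The arm

A 7-joint arm with a two-finger parallel gripper is mounted at the origin on a cart in front of the work surface, level with it; the furniture and walls round the work are solid. World frame = base frame: x ahead of the robot, y to its left, z up, the work surface at z = 0. Lengths are in m, angles in rad, forces in N, time in s.
With the tool pointing down it reaches from about 0.425 to 0.95 m from the base axis. Payload 16.7 kg.
Tool frame: the origin (TCP) lies at the very end of the fingers, on their centre line; the grasp point (between the pads) lies 19 mm behind it; z points along the fingers, y is the line along which they close (so a half turn about z gives the same grasp; the last joint's range is limited). The gripper opens to 94 mm and grips with 3 to 60 N. Pads are 16 mm wide; open, the fingers measure 119 mm over their backs; the gripper's body (75 mm by 177 mm) begins 78 mm behind the grasp point.
Start: joints at [-0.149, 0.426, 0.074, 1.606, -0.034, 1.111, -0.067], TCP at [0.675, -0, 0.205] pointing down, gripper open.
Joint ranges: [-2.85, 2.85], [-0.5, 2.14], [-1.23, 1.37], [0.21, 2.46], [-1.02, 4.16], [0.16, 2.05], [-2.73, 2.73]. Speed limits (rad/s): [1.89, 1.89, 2.39, 2.39, 3.01, 3.01, 3.01].

### API

Orientations are given as [roll, pitch, yaw] about the fixed x, y, z axes, in that order (R = Rz(yaw) Ry(pitch) Rx(roll)).
In Python, from bench import r gives the robot as it stands.
- The arm moves only by the shell command python3 -m pendant 'ROWS'. ROWS is JSON, a list of rows, each a list of 3 entries, a list of its own where there are three numbers: the closure, from 0 (fully open) to 1 (shut), then the shift along the world's x, y, z normalised to -1 to 1, where 1 is 0.12 m, then the turn, a rotation vector about the world's x, y, z normalised to -1 to 1, where 1 is 180 degrees. A call has 1 to 20 rows; each row is the pose to reach, as a shift and turn from the pose commanded when the call began, turning the shorter way round; what a row does not reach only later rows make up. A row lasts 1/8 s, in which the tool goes at most 62.5 mm and 10.7 degrees, less where a joint would pass 70% of its speed; a pose out of reach is approached as far as the arm can. A call with a number of a shift or a turn outside -1 to 1 is refused whole. A call with a gripper value outside its range is refused whole. The fingers move at their own pace and stop on an object; the grip force is fixed at half the most. Time passes only in rows, so rows that repeat a pose let the fingers close. It gives the time, the measured TCP pose, the force, the opening and the grip force at its end, in the units of the state.
- r.get_obs(): the state, without advancing time (a new reading comes with each control period).
- r.read_camera(name): name is "scene" or "side" or "wrist"; returns a dict with "img" (420x560x3 uint8, red, green, blue), "depth" (420x560 float32, m along the optical axis (not along the pixel's ray), 0 where there is no reading), "fx", "fy", "cx", "cy" (pixels), "R" (3x3) and "t" (3): a world point X has camera coordinates R X + t. Camera axes: x right, y down, z forward; pixel columns grow to the right and rows downward; lengths in m; the calibration is good to about 2 mm. The wrist camera is an equidistant fisheye: a pixel r from the principal point sees the ray r / f radians off the axis. A picture is of the moment at which its call begins.
- r.hand_in(): hands the job in; it is judged then, once.
The state is a dict: "time": time; "q": joint angles; "dq": joint speeds; "joint_torque": joint torques, N m; "position": TCP position; "orientation": TCP orientation; "contact_force": force on the tool from outside, world axes, zero at the start; "torque": the same for the moment, N m; "gripper_width": finger opening in m; "grip_force": force on a finger pad.
Only numpy, scipy, OpenCV 4.12 (cv2) and the standard library are available. Lean on these libraries where they do the work, as an engineer would, in place of code of your own. Each camera call takes 0.05 s, during which the arm holds its last target. There are 200 camera calls.

### The job

The orange-gripped sharpening plates were put away wet: press the lever of the wash tank down to raise its lid, lift every orange-gripped plate straight up out of its guides, stand each on the wooden drying rest with its foot on the base board and leaning back against the back board, and then raise the lever to shut the lid fully against grinder dust. The small cartons or grommet left lying on the drying rest are in the way and belong in the blue tray. Leave the white-gripped plates seated in the tank, do not force a plate sideways in its guides, and do not knock over the spray bottle standing on the open bench.

Things in the scene. Friction and masses are not known exactly. Their poses are not given: they have to be found in the camera images.
- wash_tank: Drained steel wash tank, fixed, 136 (x) x 252 (y) x 78 mm high without lid. Origin on the bench under the middle of the bay row; x to the hinge side (away from the robot), y to the robot's left, z up. Five bays at y = -92, -46, 0, 46, 92 mm, x = 0, each for one plate standing on the floor (z 6 mm), its width along tank x. Front wall's outer face at x -50 mm.
- bay_mouth (a point): Middle of the bay row at rim height, 80 mm above the bench. Grey posts between the bays (z 6 to 66 mm) hold the round edge bars of each plate in undercut grooves with about 2 mm of play, so a plate comes out only straight up; it is clear of the tank when its underside is above this height. The other plates' grips reach 119 mm above the bench.
- tank_lid (a joint): The tank's clear hood-shaped lid (136 x 258 x 48 mm), hinged along the rear rim (tank x 86, z 80 mm): 0 = shut, 1.8 rad = fully raised, standing wholly behind the hinge line, top about 0.22 m above the bench. Geared to the hand lever: lid angle = 4 x lever angle.
- lift_lever (a joint): Hand lever on the tank's left (+y) side: 0 = up (lid shut), 0.45 rad = pressed fully down (lid raised). Stiff hinge: it stays where it is left and holds the lid there; moving its end takes about 5 to 9 N.
- lever_grip (a point): Centre of the black grip at the lever's front end: 46 mm long along the lever, 24 wide (tank y), 13 thick. It swings about lever_pivot in the tank's x-z plane; 127 mm above the bench when up, 43 mm when down, and 12 mm nearer the robot when down. About 70 mm in front of the tank, free on all sides.
- lever_pivot (a point): The lever's hinge axis (parallel to tank y), 190 mm from lever_grip, 58 mm above the bench.
- drying_rest: Wooden drying rest, fixed, 116 (x) x 330 mm (y). Origin on the bench under its middle; x to its back (away from the robot), z up. Base top at z 12 mm; front lip 10 mm high, rear face at x -34 mm; upright back board, front face at x 18 mm, top edge at z 60 mm. Plates stand between lip and back board, side by side (e.g. at y -100, 0, 100 mm), and lean back on the board's top edge.
- parts_tray: Blue open plastic tray, fixed, 125 (x) x 170 (y) x 40 mm high, walls and floor 4 mm. Origin on the bench under its middle.
- spray_bottle: White pump spray bottle, 42 mm in diameter, 171 mm tall, loose, standing on the open bench between tank and rest, farther back (not the one beside the blue cartons at the wall); a bystander. Origin at the centre of its underside.
- orange_plate_1: Sharpening plate with orange grip (wet, to be dried), about 0.2 kg. Steel plate 6 mm thick with a 16 mm round bar down each side: 82 wide (x) x 85 mm high (z). On its top edge a flat grip 46 wide (x), 12 thick (y), z 85 to 113 mm. Origin at the centre of its underside, y normal to its faces, which are alike. May be absent.
- orange_plate_2: Sharpening plate with orange grip (wet, to be dried), about 0.2 kg. Steel plate 6 mm thick with a 16 mm round bar down each side: 82 wide (x) x 85 mm high (z). On its top edge a flat grip 46 wide (x), 12 thick (y), z 85 to 113 mm. Origin at the centre of its underside, y normal to its faces, which are alike. May be absent.
- orange_plate_3: Sharpening plate with orange grip (wet, to be dried), about 0.2 kg. Steel plate 6 mm thick with a 16 mm round bar down each side: 82 wide (x) x 85 mm high (z). On its top edge a flat grip 46 wide (x), 12 thick (y), z 85 to 113 mm. Origin at the centre of its underside, y normal to its faces, which are alike. May be absent.
- white_plate_1: Sharpening plate with white grip (dry, stays in its bay), about 0.2 kg. Steel plate 6 mm thick with a 16 mm round bar down each side: 82 wide (x) x 85 mm high (z). On its top edge a flat grip 46 wide (x), 12 thick (y), z 85 to 113 mm. Origin at the centre of its underside, y normal to its faces, which are alike.
- white_plate_2: Sharpening plate with white grip (dry, stays in its bay), about 0.2 kg. Steel plate 6 mm thick with a 16 mm round bar down each side: 82 wide (x) x 85 mm high (z). On its top edge a flat grip 46 wide (x), 12 thick (y), z 85 to 113 mm. Origin at the centre of its underside, y normal to its faces, which are alike.
- orange_plate_1_grip (a point): Middle of the grip of orange_plate_1, 100 mm above the plate's origin along its z.
- orange_plate_2_grip (a point): Middle of the grip of orange_plate_2, 100 mm above the plate's origin along its z.
- orange_plate_3_grip (a point): Middle of the grip of orange_plate_3, 100 mm above the plate's origin along its z.
- plug_box_a: Small red carton, standing, 26 (x) x 27 (y) x 34 mm (z), loose. Origin at the centre of its underside, z up as it stands. May be absent.
- plug_box_b: Small red carton, lying, 26 (x) x 35 (y) x 26 mm (z), loose. Origin at the centre of its underside, z up as it stands. May be absent.
- grommet: Black rubber grommet, round, 23 mm in diameter, 11 mm high, lying flat, loose. Origin at the centre of its underside, z up as it stands. May be absent.
There are look-alikes about, which are no part of the job. What is shaped like the plug_box_a but black or purple is not meant.

How it is judged:
By the outcome, as a careful person would: the job done as asked, in the order asked, and still so for the second after the job is handed in, with the robot touching nothing.
Of orange_plate_1, orange_plate_2, orange_plate_3 only 2 to 3 are there at a start; the rules pass over those that are not, and their reading is None.
Of plug_box_a, plug_box_b, grommet only 2 to 3 are there at a start; the rules pass over those that are not, and their reading is None.
At some moment in a run one of plug_box_a, plug_box_b, grommet may be knocked a few centimetres aside while the robot is not near it.
It also fails if it takes over 210 s, if anything falls off the work surface, if the arm or the gripper's body presses on something with over 40 N, if the wrist force passes 120 N, or if a joint passes its speed limit or range.

## Working session

There is one attempt and no reset: what is moved stays moved. The work goes in short steps, Python scripts to look and compute and a shell command to move; the robot and the scene stay as the last step left them, time stands still between calls to the robot, and variables do not carry over. Pictures are saved under pics/ and viewed, at most 14 in all, crops included, and the job is handed in when it is done.

```bash
mkdir -p pics; ls; cat > h.py <<'E'
import numpy as np, cv2
from bench import r
def pts(c):
    h,w=c['depth'].shape; v,u=np.mgrid[0:h,0:w]; d=c['depth']
    P=np.stack([(u-c['cx'])/c['fx']*d,(v-c['cy'])/c['fy']*d,d],-1)
    W=(P-c['t'])@c['R']   # R^T (P-t)
    W[d==0]=np.nan
    return W
def cam(n): 
    c=r.read_camera(n); c['R']=np.array(c['R']); c['t']=np.array(c['t']); return c
def save(c,f,crop=None,s=1):
    im=c['img'][...,::-1]
    if crop: im=im[crop[1]:crop[3],crop[0]:crop[2]]
    cv2.imwrite('pics/'+f,cv2.resize(im,None,fx=s,fy=s,interpolation=cv2.INTER_CUBIC))
E
python3 - <<'E'
from h import *
print(r.get_obs())
for n in ('scene','side'):
    c=cam(n); save(c,n+'0.png',s=1.4); print(n,c['fx'],c['cx'],c['cy'],(-c['R'].T@c['t']).round(3),c['R'].round(3).tolist()); np.savez(n+'0.npz',**c)
E
```

```text
pics
{'time': 0.0, 'q': array([-0.14949904,  0.42678548,  0.07381339,  1.606656  , -0.03406844,
        1.11076466, -0.0670917 ]), 'dq': array([-0.00093564,  0.00075133,  0.00028786, -0.00177789, -0.00023814,
       -0.00020656, -0.00039499]), 'joint_torque': array([-4.09355038e-03, -9.35844111e+01,  3.66462663e+00, -4.54201269e+01,
       -4.89189907e-02,  2.02478352e-02, -6.48899413e-05]), 'position': array([ 6.74538716e-01, -2.11781509e-05,  2.04717206e-01]), 'orientation': array([-3.14024239e+00,  1.17671655e-04,  1.57081875e+00]), 'contact_force': array([-0.40046664, -0.09542726,  0.26648632]), 'torque': array([-0.02298549, -0.01204025,  0.02884387]), 'grip_force': 0.0, 'gripper_width': 0.09427266745560917}
scene 416.21259945105976 288.70558470225967 201.3379917596907 [-0.248  0.634  0.631] [[-0.607, -0.794, -0.012], [-0.369, 0.295, -0.881], [0.703, -0.531, -0.473]]
side 489.1814019607556 280.36246055842133 210.2929965123433 [0.394 0.7   1.077] [[-0.98, -0.198, 0.002], [-0.164, 0.803, -0.573], [0.112, -0.562, -0.82]]
```

View pics/scene0.png

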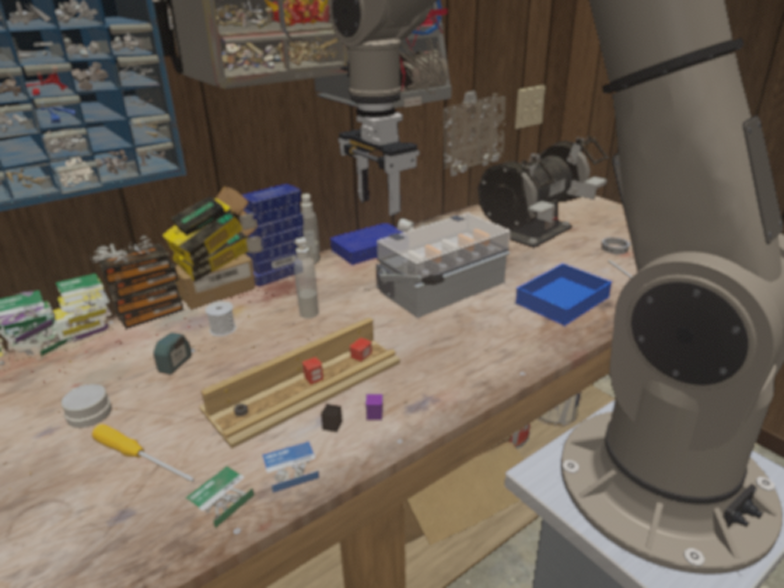

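View pics/side0.png

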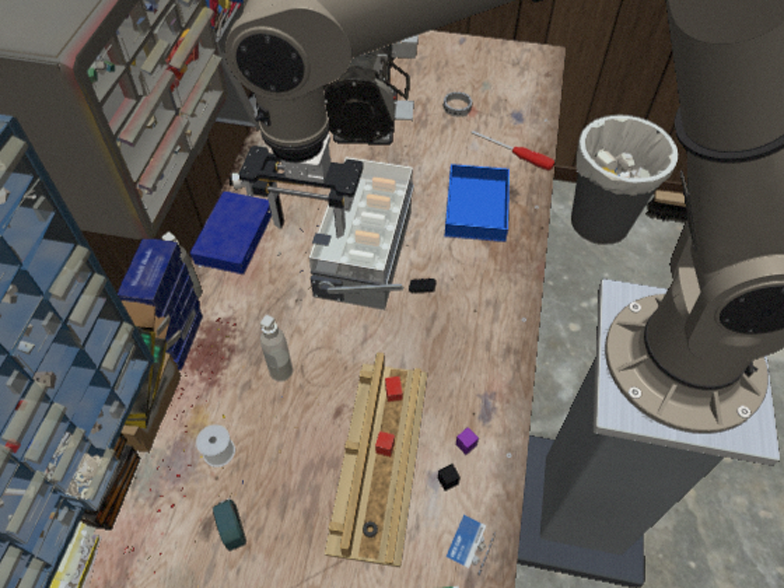

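The side view shows the tank with its clear lid shut (about (365,225)), with three orange and two white grips inside. The lever's black grip is at (422,285) and the blue tray at (478,202). The rest (375,460) holds red cartons at (393,388) and (385,443) and the grommet at (370,528). The spray bottle is at (275,350).

```bash
python3 - <<'E'
from h import *
c=dict(np.load('side0.npz')); W=pts(c); im=c['img']; hsv=cv2.cvtColor(im,cv2.COLOR_RGB2HSV); s=1.4
def blobs(m,name,box,minA=15):
    x0,y0,x1,y1=[int(b/s) for b in box]; k=np.zeros(m.shape,np.uint8); k[y0:y1,x0:x1]=m[y0:y1,x0:x1]
    n,l,st,ce=cv2.connectedComponentsWithStats(k)
    for i in range(1,n):
        if st[i,4]<minA: continue
        P=W[l==i]; P=P[~np.isnan(P[:,0])]
        if not len(P): continue
        top=np.percentile(P[:,2],97); T=P[P[:,2]>top-.006]
        xy=np.ascontiguousarray(T[:,:2]*1000,dtype=np.float32); rc=cv2.minAreaRect(xy)
        print(name,(ce[i]*s).round(),st[i,4],'ztop',top.round(3),'mean',T.mean(0).round(4),'rect',np.round(rc[0],1),np.round(rc[1],1),round(rc[2],1),'zmin',np.percentile(P[:,2],3).round(3))
H,S,V=hsv[...,0],hsv[...,1],hsv[...,2]
blobs((((H<8)|(H>172))&(S>150)&(V>100)),'red',(330,350,430,570))
blobs((V<60),'blk',(330,500,400,560))
blobs((V<60),'lever',(400,270,440,300))
blobs(((H>5)&(H<22)&(S>55)&(V>190)),'orange',(330,160,410,270))
blobs(((H>100)&(H<125)&(S>150)),'tray',(430,150,520,250),200)
blobs(((H>15)&(H<28)&(S>80)&(V>110)&(W[...,2]>.05)&(W[...,2]<.07)),'back',(320,340,430,570),50)
blobs((W[...,2]>.02)&(W[...,2]<.2),'bottle',(250,310,300,385),100)
# tank: points of height .07-.135
k=(W[...,2]>.115)&(W[...,2]<.135); blobs(k,'lid',(300,150,425,310),100)
k=(W[...,2]>.04)&(W[...,2]<.082); blobs(k,'tankside',(300,240,425,310),100)
for u,v in [(413,163),(350,163),(311,262),(385,275),(388,300),(312,295),(378,184),(380,200),(372,215),(366,237),(365,250),(422,285),(405,287),(325,287)]:
    print(u,v,W[int(v/s),int(u/s)].round(3),im[int(v/s),int(u/s)])
E
```

```text
red [393. 387.] 163 ztop 0.041 mean [0.4969 0.1726 0.0379] rect [497.3 171.7] [24.4 35.2] 18.0 zmin 0.018
red [384. 441.] 140 ztop 0.05 mean [0.4909 0.2742 0.0463] rect [491.2 274.1] [26.9 24.7] 88.5 zmin 0.03
lever [422. 285.] 164 ztop 0.141 mean [0.4648 0.0234 0.1385] rect [465.4  23.1] [23.  19.7] 75.2 zmin 0.122
orange [383. 180.] 52 ztop 0.131 mean [ 0.594  -0.2078  0.128 ] rect [ 593.8 -208.4] [12.  42.5] 88.5 zmin 0.124
orange [378. 197.] 54 ztop 0.131 mean [ 0.5956 -0.1618  0.1285] rect [ 593.3 -162.3] [14.2 43.3] 84.9 zmin 0.124
orange [366. 234.] 57 ztop 0.131 mean [ 0.5953 -0.0715  0.128 ] rect [594.7 -71.6] [11.4 42.5] 89.3 zmin 0.125
tray [477. 202.] 2210 ztop 0.041 mean [ 0.4121 -0.286   0.0389] rect [ 412.4 -289.5] [123.8 177. ] 5.1 zmin 0.0
back [361. 453.] 855 ztop 0.063 mean [0.5205 0.3047 0.06  ] rect [521.4 288.6] [ 13.5 328.5] 2.8 zmin 0.056
bottle [275. 348.] 674 ztop 0.171 mean [0.7005 0.1686 0.1697] rect [700.3 167.3] [21.5 17.5] 78.7 zmin 0.026
lid [365. 221.] 3438 ztop 0.132 mean [ 0.6048 -0.1082  0.1284] rect [ 615.8 -126.7] [262.  139.2] 89.0 zmin 0.121
tankside [339. 286.] 440 ztop 0.081 mean [0.6199 0.0106 0.0781] rect [623.7  11.5] [119.6  25.1] 1.2 zmin 0.042
413 163 [ 0.567 -0.398 -0.001] [160 141 128]
350 163 [ 0.604 -0.026  0.345] [48 50 54]
311 262 [ 0.681 -0.001  0.112] [109 107 100]
385 275 [ 0.548 -0.008  0.102] [76 76 77]
388 300 [ 0.547 -0.024  0.001] [177 156 140]
312 295 [ 0.694 -0.007  0.001] [173 156 140]
378 184 [ 0.602 -0.202  0.124] [189 169 151]
380 200 [ 0.59  -0.159  0.129] [214 182 152]
372 215 [ 0.597 -0.119  0.128] [223 227 222]
366 237 [ 0.596 -0.067  0.126] [187 171 151]
365 250 [ 0.592 -0.036  0.129] [162 167 163]
422 285 [0.478 0.022 0.133] [24 27 23]
405 287 [ 0.521 -0.061 -0.002] [168 148 129]
325 287 [0.654 0.017 0.068] [71 75 82]
```

```bash
python3 -m pendant '[[0,[-0.8,0.1,0],[0,0,-0.5]],[0,[-0.8,0.1,0],[0,0,-0.5]],[0,[-0.8,0.1,0],[0,0,-0.5]],[0,[-0.8,0.1,0],[0,0,-0.5]],[0,[-0.8,0.1,0],[0,0,-0.5]],[0,[-0.8,0.1,0],[0,0,-0.5]],[0,[-0.8,0.1,0],[0,0,-0.5]],[0,[-0.8,0.1,0],[0,0,-0.5]],[0,[-0.8,0.1,0],[0,0,-0.5]],[0,[-0.8,0.1,0],[0,0,-0.5]],[0,[-0.8,0.1,0],[0,0,-0.5]]]'
python3 - <<'E'
from h import *
c=dict(np.load('side0.npz')); W=pts(c); s=1.4
k=(c['img'].max(-1)<60); k[:int(270/s)]=0;k[int(300/s):]=0;k[:,:int(403/s)]=0;k[:,int(440/s):]=0
P=W[k]; P=P[(P[:,2]>.09)]; print(len(P),np.percentile(P,[3,50,97],axis=0).round(4))
E
```

```text
time: 1.48
position: [0.5788, 0.012, 0.2053]
orientation: [-3.142, 0.0, 0.002]
contact_force: [0.5, 0.5, -0.4]
gripper_width: 0.0935
grip_force: 0.0
163 [[0.458  0.0115 0.1223]
 [0.4778 0.0243 0.1326]
 [0.4983 0.0336 0.1413]]
```

```bash
python3 -m pendant '[[0,[-0.85,0.09,0],[0,0,0]],[0,[-0.85,0.09,0],[0,0,0]],[0,[-0.85,0.09,-0.3],[0,0,0]],[0,[-0.85,0.09,-0.6],[0,0,0]],[0,[-0.85,0.09,-0.8],[0,0,0]],[0,[-0.85,0.09,-0.8],[0,0,0]],[1,[-0.85,0.09,-0.8],[0,0,0]],[1,[-0.85,0.09,-0.8],[0,0,0]],[1,[-0.85,0.09,-0.8],[0,0,0]],[1,[-0.85,0.09,-0.8],[0,0,0]],[1,[-0.85,0.09,-0.8],[0,0,0]],[1,[-0.85,0.09,-0.8],[0,0,0]]]'
```

```text
time: 2.98
position: [0.477, 0.0228, 0.1095]
orientation: [-3.142, -0.0, -0.0]
contact_force: [0.2, 0.1, 0.6]
gripper_width: 0.0372
grip_force: 0.0
```

```bash
python3 -m pendant '[[1,[0,0,0],[0,0,0]],[1,[0,0,0],[0,0,0]],[1,[0,0,0],[0,0,0]],[1,[-0.03,0,-0.08],[0,0,0]],[1,[-0.055,0,-0.165],[0,0,0]],[1,[-0.075,0,-0.26],[0,0,0]],[1,[-0.093,0,-0.355],[0,0,0]],[1,[-0.1,0,-0.44],[0,0,0]],[1,[-0.107,0,-0.52],[0,0,0]],[1,[-0.105,0,-0.61],[0,0,0]],[1,[-0.103,0,-0.7],[0,0,0]],[1,[-0.103,0,-0.73],[0,0,0]],[1,[-0.103,0,-0.73],[0,0,0]],[1,[-0.103,0,-0.73],[0,0,0]]]'
```

```text
time: 4.72
position: [0.4643, 0.0211, 0.0215]
orientation: [3.14, 0.001, -0.002]
contact_force: [0.9, -10.5, -6.9]
gripper_width: 0.0233
grip_force: 30.0
```

```bash
python3 - <<'E'
from h import *
c=cam('side'); save(c,'side1.png',s=1.4); np.savez('side1.npz',**c)
E
```

```text
(no output)
```

View pics/side1.png

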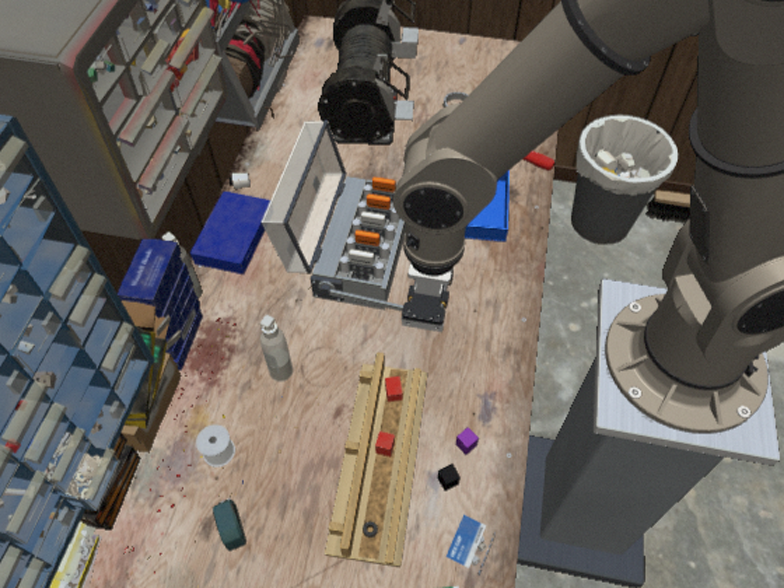

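The lid stands open. Orange grips are at (383,184), (378,202) and (368,238), with white ones at (373,218) and (361,256). I'll release the lever and measure the grips and the rest.

```bash
python3 -m pendant '[[0,[0,0,0],[0,0,0]],[0,[0,0,0],[0,0,0]],[0,[0,0,0],[0,0,0]],[0,[0,0,0],[0,0,0]],[0,[0,0,0.3],[0,0,0]],[0,[0,0,0.7],[0,0,0]],[0,[0,0,1],[0,0,0]],[0,[0,0.5,1],[0,0,0]],[0,[0,1,1],[0,0,0]],[0,[0,1,1],[0,0,0]]]'
python3 - <<'E'
from h import *
s=1.4
c=dict(np.load('side1.npz')); W=pts(c); im=c['img']; hsv=cv2.cvtColor(im,cv2.COLOR_RGB2HSV)
H,S,V=hsv[...,0],hsv[...,1],hsv[...,2]
def blobs(m,name,box,minA=15,dz=.006):
    x0,y0,x1,y1=[int(b/s) for b in box]; k=np.zeros(m.shape,np.uint8); k[y0:y1,x0:x1]=m[y0:y1,x0:x1]
    n,l,st,ce=cv2.connectedComponentsWithStats(k)
    for i in range(1,n):
        if st[i,4]<minA: continue
        P=W[l==i]; P=P[~np.isnan(P[:,0])]
        top=np.percentile(P[:,2],97); T=P[P[:,2]>top-dz]
        rc=cv2.minAreaRect(np.ascontiguousarray(T[:,:2]*1000,dtype=np.float32))
        print(name,(ce[i]*s).round(),st[i,4],'ztop',top.round(3),'mean',T.mean(0).round(4),'rect',np.round(rc[0],1),np.round(rc[1],1),round(rc[2],1))
blobs((H>3)&(H<22)&(S>120)&(V>120),'orange',(330,160,410,270))
blobs((S<40)&(V>150)&(W[...,2]>.105)&(W[...,2]<.13),'white',(345,205,400,270))
# back board front edge: points on top surface z .055-.066; line fit of min-x boundary
m=(W[...,2]>.056)&(W[...,2]<.066)&(W[...,1]>.08)&(W[...,1]<.5)&(W[...,0]>.45)&(W[...,0]<.56)
P=W[m]; ys=np.arange(.13,.45,.02); fr=[np.percentile(P[abs(P[:,1]-y)<.01][:,0],6) for y in ys]
print('front edge',np.polyfit(ys,fr,1),'yrange',np.percentile(P[:,1],[.5,99.5]),'resid',np.std(np.polyval(np.polyfit(ys,fr,1),ys)-fr))
m=(W[...,2]>.016)&(W[...,2]<.026)&(W[...,1]>.12)&(W[...,1]<.45)&(W[...,0]>.42)&(W[...,0]<.475)
P=W[m]; P=P[P[:,2]>.019]; print('lip',np.polyfit(P[:,1],P[:,0],1),len(P),np.percentile(P[:,0],[5,95]))
E
```

```text
time: 6.02
position: [0.4643, 0.1472, 0.1419]
orientation: [-3.14, -0.0, 0.006]
contact_force: [0.8, -1.2, -0.1]
gripper_width: 0.0939
grip_force: 0.0
orange [383. 180.] 67 ztop 0.121 mean [ 0.5958 -0.2171  0.1183] rect [ 594.3 -218.4] [13.  44.4] 84.3
orange [378. 197.] 71 ztop 0.121 mean [ 0.5959 -0.1711  0.1187] rect [ 595.7 -170.9] [43.  12.8] 2.3
orange [367. 234.] 75 ztop 0.123 mean [ 0.5957 -0.0794  0.1192] rect [596.7 -78.8] [13.3 42.3] 88.2
white [372. 215.] 55 ztop 0.122 mean [ 0.596  -0.1251  0.1196] rect [ 595.9 -125.6] [11.7 42.5] 85.5
white [360. 253.] 62 ztop 0.121 mean [ 0.5984 -0.0342  0.1183] rect [598.7 -35.5] [11.9 44.5] 86.6
front edge [-0.04874786  0.52916919] yrange [0.12793909 0.45221222] resid 0.00016054208267099902
lip [-0.04924679  0.47030342] 656 [0.44606899 0.46543968]
```

```bash
python3 -m pendant '[[0.4,[0.275,0.205,-0.2],[0,0,0.056]],[0.4,[0.275,0.205,-0.4],[0,0,0.056]],[0.4,[0.275,0.205,-0.4],[0,0,0.056]],[0.45,[0.275,0.205,-0.4],[0,0,0.056]],[0.45,[0.275,0.205,-0.4],[0,0,0.056]]]'
python3 - <<'E'
from h import *
c=cam('side'); W=pts(c); im=c['img']; s=1.4
hsv=cv2.cvtColor(im,cv2.COLOR_RGB2HSV); H,S,V=cv2.split(hsv)
def ray(u,v,z):
    d=c['R'].T@np.array([(u-c['cx'])/c['fx'],(v-c['cy'])/c['fy'],1]); o=-c['R'].T@c['t']; return o+d*(z-o[2])/d[2]
k=np.zeros_like(V); a=V[int(505/s):int(550/s),int(355/s):int(390/s)]; k[int(505/s):int(550/s),int(355/s):int(390/s)]=(a<70)
n,l,st,ce=cv2.connectedComponentsWithStats(k)
for i in range(1,n):
  if st[i,4]>10: print('grommet',ce[i]*s,st[i],ray(*ce[i],.020).round(4))
k=((((H<8)|(H>172))&(S>150)&(V>100))).astype(np.uint8); k[:int(340/s)]=0; k[:,:int(330/s)]=0;k[:,int(430/s):]=0
n,l,st,ce=cv2.connectedComponentsWithStats(k)
for i in range(1,n):
  if st[i,4]>10:
    P=W[l==i]; print('red',ce[i]*s,st[i,4],np.nanmax(P[:,2]).round(3),np.nanmean(P[P[:,2]>np.nanmax(P[:,2])-.008],axis=0).round(4))
save(c,'side2.png',(215,240,320,410),3.5)
E
```

```text
time: 6.65
position: [0.498, 0.1673, 0.095]
orientation: [-3.141, -0.001, 0.175]
contact_force: [1.0, -0.1, -0.1]
gripper_width: 0.0519
grip_force: 0.0
grommet [369.92307692 528.85      ] [260 373   9  11  52] [0.4853 0.4082 0.02  ]
red [393.16068376 392.04786325] 117 0.043 [0.4954 0.1796 0.038 ]
red [384.03272727 442.92606061] 165 0.05 [0.4906 0.2742 0.0457]
```

View pics/side2.png

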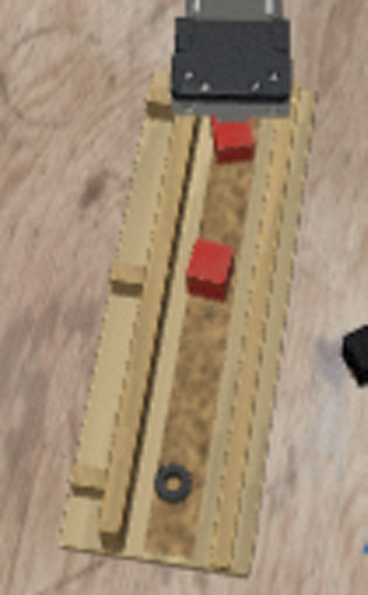

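The crop shows box B at (235,140) partly under the gripper, box A at (210,268) and the grommet at (172,483), all lying on the base between the lip and the board.

```bash
python3 -m pendant '[[0.45,[0,0.04,-0.2],[0,0,0]],[0.45,[0,0.04,-0.45],[0,0,0]],[0.45,[0,0.04,-0.65],[0,0,0]],[0.45,[0,0.04,-0.65],[0,0,0]],[1,[0,0.04,-0.65],[0,0,0]],[1,[0,0.04,-0.65],[0,0,0]],[1,[0,0.04,-0.65],[0,0,0]],[1,[0,0.04,-0.65],[0,0,0]],[1,[0,0.04,-0.3],[0,0,0]],[1,[0,0.04,0.3],[0,0,0]],[1,[0,0.04,0.5],[0,0,0]],[1,[-0.1,-0.5,0.6],[0,0,-0.05]],[1,[-0.2,-1,0.6],[0,0,-0.05]],[1,[-0.2,-1,0.6],[0,0,-0.05]]]'
```

```text
time: 8.45
position: [0.4728, 0.0435, 0.1668]
orientation: [-3.141, -0.001, 0.013]
contact_force: [-0.9, 0.6, -1.0]
gripper_width: 0.0357
grip_force: 28.1
```

```bash
python3 -m pendant '[[1,[-0.1,-0.5,0],[0,0,0]],[1,[-0.2,-1,0],[0,0,0]]]' >/dev/null
python3 -m pendant '[[1,[-0.1,-0.5,0],[0,0,0]],[1,[-0.2,-1,0],[0,0,0]]]' >/dev/null
python3 -m pendant '[[1,[-0.05,-0.5,0],[0,0,0]],[1,[-0.05,-1,0],[0,0,0]],[1,[-0.05,-1,-0.3],[0,0,0]],[1,[-0.05,-1,-0.6],[0,0,0]],[1,[-0.05,-1,-0.8],[0,0,0]],[1,[-0.05,-1,-0.8],[0,0,0]]]'
```

```text
time: 9.7
position: [0.4192, -0.3118, 0.0689]
orientation: [-3.14, 0.002, 0.019]
contact_force: [0.0, 0.2, 0.3]
gripper_width: 0.0354
grip_force: 28.1
```

```bash
python3 -m pendant '[[1,[0,-0.05,-0.2],[0,0,0]],[1,[0,-0.05,-0.38],[0,0,0]],[1,[0,-0.05,-0.38],[0,0,0]],[0.45,[0,-0.05,-0.38],[0,0,0]],[0.45,[0,-0.05,-0.38],[0,0,0]],[0.45,[0,-0.05,-0.38],[0,0,0]],[0.45,[0,-0.05,0.1],[0,0,0]],[0.45,[0,-0.05,0.6],[0,0,0]],[0.45,[0.05,0.5,0.7],[0,0,0]],[0.45,[0.1,1,0.7],[0,0,0]]]'
python3 -m pendant '[[0.45,[0.1,0.5,0],[0,0,0]],[0.45,[0.2,1,0],[0,0,0]]]' >/dev/null
python3 -m pendant '[[0.45,[0.1,0.5,0],[0,0,0]],[0.45,[0.2,1,0],[0,0,0]]]' >/dev/null
python3 -m pendant '[[0.45,[0.1,0.5,0],[0,0,0]],[0.45,[0.1,1,0],[0,0,0]],[0.45,[0.1,1,0],[0,0,0]]]'
```

```text
time: 10.95
position: [0.432, -0.1942, 0.1553]
orientation: [3.141, -0.003, 0.017]
contact_force: [1.6, 0.9, -0.6]
gripper_width: 0.0515
grip_force: 0.0
time: 11.82
position: [0.4909, 0.1695, 0.1539]
orientation: [-3.141, -0.0, 0.025]
contact_force: [0.4, -0.1, -0.5]
gripper_width: 0.0517
grip_force: 0.0
```

```bash
cat > clut.py <<'E'
from h import *
c=cam('side'); W=pts(c); im=c['img']
H,S,V=cv2.split(cv2.cvtColor(im,cv2.COLOR_RGB2HSV))
def rep(m,name):
    n,l,st,ce=cv2.connectedComponentsWithStats(m.astype(np.uint8))
    for i in range(1,n):
        if st[i,4]<12: continue
        P=W[l==i]; P=P[~np.isnan(P[:,0])]; z=np.percentile(P[:,2],97); T=P[P[:,2]>z-.007]
        print(name,(ce[i]*1.4).round(),st[i,4],z.round(3),T.mean(0).round(4),np.round(cv2.minAreaRect(np.ascontiguousarray(T[:,:2]*1000,dtype=np.float32)),1) if 0 else '')
box=(W[...,0]>.33)&(W[...,0]<.56)&(W[...,2]<.07)
rep(box&((H<8)|(H>172))&(S>150)&(V>90),'red')
rep(box&(V<70)&(W[...,0]>.45)&(W[...,1]>.1)&(W[...,2]>.004)&(W[...,2]<.03)&(W[...,0]<.515),'black')
E
python3 clut.py
```

```text
red [384. 443.] 165 0.049 [0.4906 0.2744 0.0459] 
black [370. 529.] 52 0.026 [0.4854 0.4098 0.0227]
```

```bash
python3 -m pendant '[[0.45,[0,0.5,0],[0,0,0]],[0.45,[0,0.875,-0.2],[0,0,0]],[0.45,[0,0.875,-0.5],[0,0,0]],[0.45,[0,0.875,-0.5],[0,0,0]]]'
python3 -m pendant '[[0.45,[0,0,-0.3],[0,0,0]],[0.45,[0,0,-0.58],[0,0,0]],[0.45,[0,0,-0.58],[0,0,0]],[1,[0,0,-0.58],[0,0,0]],[1,[0,0,-0.58],[0,0,0]],[1,[0,0,-0.58],[0,0,0]],[1,[0,0,-0.58],[0,0,0]],[1,[0,0,-0.58],[0,0,0]],[1,[0,0,0],[0,0,0]],[1,[0,0,0.5],[0,0,0]],[1,[-0.05,-0.5,0.5],[0,0,0]],[1,[-0.1,-1,0.5],[0,0,0]]]'
```

```text
time: 12.38
position: [0.4904, 0.2677, 0.0922]
orientation: [3.139, 0.003, 0.018]
contact_force: [1.1, -1.1, 0.6]
gripper_width: 0.052
grip_force: 0.0
time: 13.88
position: [0.4795, 0.1489, 0.1552]
orientation: [-3.14, -0.002, 0.02]
contact_force: [2.1, -0.5, 0.6]
gripper_width: 0.0259
grip_force: 30.0
```

```bash
for i in 1 2 3; do python3 -m pendant '[[1,[-0.09,-0.5,0],[0,0,0]],[1,[-0.18,-1,0],[0,0,0]]]' ; done | tail -6
python3 -m pendant '[[1,[0,-0.35,-0.3],[0,0,0]],[1,[0,-0.35,-0.7],[0,0,0]],[1,[0,-0.35,-1],[0,0,0]],[1,[0,-0.35,-1],[0,0,0]],[0.55,[0,-0.35,-1],[0,0,0]],[0.5,[0,-0.35,-1],[0,0,0]],[0.5,[0,-0.35,-1],[0,0,0]],[0.5,[0,-0.35,-0.5],[0,0,0]],[0.5,[0,-0.35,0],[0,0,0]],[0.5,[0.1,0.2,0],[0,0,0]],[0.5,[0.2,0.8,0],[0,0,0]]]'
for i in 1 2 3; do python3 -m pendant '[[0.45,[0.09,0.5,0],[0,0,0]],[0.45,[0.18,1,0],[0,0,0]]]' ; done | tail -6; python3 clut.py
```

```text
time: 14.62
position: [0.4141, -0.2119, 0.1545]
orientation: [-3.141, -0.001, 0.019]
contact_force: [0.9, 1.5, -0.1]
gripper_width: 0.0263
grip_force: 30.0
time: 16.0
position: [0.4368, -0.1276, 0.1552]
orientation: [-3.141, -0.003, 0.017]
contact_force: [2.1, 0.7, 0.4]
gripper_width: 0.047
grip_force: 0.0
time: 16.75
position: [0.501, 0.2331, 0.1546]
orientation: [-3.141, -0.001, 0.019]
contact_force: [2.1, -0.1, 0.0]
gripper_width: 0.0517
grip_force: 0.0
black [370. 529.] 53 0.025 [0.4854 0.4089 0.0218]
```

```bash
python3 -m pendant '[[0.5,[-0.06,0.5,0],[0,0,0]],[0.5,[-0.13,1,-0.2],[0,0,0]],[0.5,[-0.13,1,-0.5],[0,0,0]],[0.5,[-0.13,1,-0.5],[0,0,0]],[0.5,[-0.13,1,-0.5],[0,0,0]]]'
```

```text
time: 17.42
position: [0.4861, 0.3503, 0.0953]
orientation: [-3.141, -0.001, 0.017]
contact_force: [-0.1, 0.6, 0.2]
gripper_width: 0.0469
grip_force: 0.0
```

```bash
python3 -m pendant '[[0.5,[0,0.3,0],[0,0,0]],[0.5,[0,0.485,-0.2],[0,0,0]],[0.5,[0,0.485,-0.5],[0,0,0]],[0.5,[0,0.485,-0.67],[0,0,0]],[0.5,[0,0.485,-0.67],[0,0,0]],[1,[0,0.485,-0.67],[0,0,0]],[1,[0,0.485,-0.67],[0,0,0]],[1,[0,0.485,-0.67],[0,0,0]],[1,[0,0.485,-0.67],[0,0,0]],[1,[0,0.485,-0.67],[0,0,0]],[1,[0,0.485,-0.2],[0,0,0]],[1,[0,0.485,0.3],[0,0,0]],[1,[0,0,0.5],[0,0,0]],[1,[0,-0.5,0.5],[0,0,0]]]'
```

```text
time: 19.18
position: [0.486, 0.2905, 0.1559]
orientation: [-3.139, -0.003, 0.02]
contact_force: [0.8, -0.2, -0.8]
gripper_width: 0.0204
grip_force: 30.0
```

```bash
for i in 1 2 3 4; do python3 -m pendant '[[1,[-0.07,-0.5,0],[0,0,0]],[1,[-0.14,-1,0],[0,0,0]]]' ; done | tail -6
```

```text
time: 20.18
position: [0.4176, -0.1907, 0.1542]
orientation: [-3.141, -0.001, 0.019]
contact_force: [1.6, -0.1, -0.0]
gripper_width: 0.0204
grip_force: 30.0
```

```bash
python3 -m pendant '[[1,[0.235,-0.5,0],[0,0,0]],[1,[0.235,-0.74,-0.3],[0,0,0]],[1,[0.235,-0.74,-0.7],[0,0,0]],[1,[0.235,-0.74,-1],[0,0,0]],[1,[0.235,-0.74,-1],[0,0,0]],[0.6,[0.235,-0.74,-1],[0,0,0]],[0.6,[0.235,-0.74,-1],[0,0,0]],[0.6,[0.235,-0.74,-0.5],[0,0,0]],[0.6,[0.235,-0.74,0],[0,0,0]],[0.57,[0.4,-0.4,0.2],[0,0,0]],[0.57,[0.7,0,0.3],[0,0,0]],[0.57,[1,0,0.3],[0,0,0]],[0.57,[1,0,0.3],[0,0,0]]]'; python3 - <<'E'
from h import *
for n in ('scene','side'):
    c=cam(n); save(c,n+'3.png',s=1.4)
E
```

```text
time: 21.8
position: [0.5405, -0.1877, 0.191]
orientation: [3.141, -0.002, 0.022]
contact_force: [-0.4, 0.1, -0.6]
gripper_width: 0.0402
grip_force: 0.0
```

View pics/scene3.png

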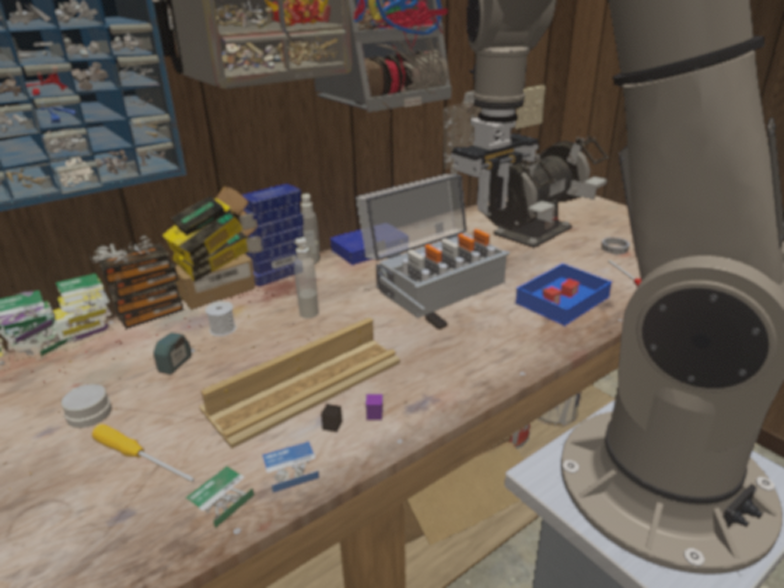

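The rest is clear and both red cartons are in the tray at (560,290). The grommet is hidden by the wall. I'll take the first plate next, in the bay at y = -92.

```bash
python3 -m pendant '[[0.57,[0.445,-0.25,0],[0,0,-0.013]],[0.57,[0.445,-0.25,0],[0,0,-0.013]],[0.57,[0.445,-0.25,0],[0,0,-0.013]],[0.57,[0.445,-0.25,-0.2],[0,0,-0.013]],[0.57,[0.445,-0.25,-0.4],[0,0,-0.013]],[0.57,[0.445,-0.25,-0.4],[0,0,-0.013]]]'
```

```text
time: 22.65
position: [0.5897, -0.2184, 0.1414]
orientation: [-3.14, 0.002, -0.022]
contact_force: [-0.7, -0.1, -0.4]
gripper_width: 0.0403
grip_force: 0.0
```

```bash
python3 -m pendant '[[0.57,[0.035,0,-0.15],[0,0,0]],[0.57,[0.035,0,-0.3],[0,0,0]],[0.57,[0.035,0,-0.44],[0,0,0]],[0.57,[0.035,0,-0.44],[0,0,0]],[1,[0.035,0,-0.44],[0,0,0]],[1,[0.035,0,-0.44],[0,0,0]],[1,[0.035,0,-0.44],[0,0,0]],[1,[0.035,0,-0.44],[0,0,0]],[1,[0.035,0,-0.44],[0,0,0]]]'
```

```text
time: 23.78
position: [0.5959, -0.2191, 0.0894]
orientation: [-3.142, -0.001, -0.022]
contact_force: [-0.6, 0.4, 6.5]
gripper_width: 0.012
grip_force: 30.0
```

```bash
python3 -m pendant '[[1,[0,0,0.08],[0,0,0]],[1,[0,0,0.16],[0,0,0]],[1,[0,0,0.24],[0,0,0]],[1,[0,0,0.24],[0,0,0]]]'; python3 -m pendant '[[1,[0,0,0.15],[0,0,0]],[1,[0,0,0.3],[0,0,0]],[1,[0,0,0.45],[0,0,0]],[1,[0,0,0.6],[0,0,0]],[1,[0,0,0.75],[0,0,0]],[1,[0,0,0.9],[0,0,0]],[1,[0,0,0.9],[0,0,0]]]'
```

```text
time: 24.28
position: [0.5962, -0.2192, 0.1188]
orientation: [3.141, -0.001, -0.022]
contact_force: [0.4, -0.6, -2.7]
gripper_width: 0.0115
grip_force: 30.0
time: 25.15
position: [0.5963, -0.2194, 0.2273]
orientation: [3.141, -0.002, -0.022]
contact_force: [0.1, 0.1, -2.4]
gripper_width: 0.0118
grip_force: 30.0
```

```bash
python3 -m pendant '[[1,[-0.3,0.4,0],[0,0,0.5225]],[1,[-0.7,0.8,0],[0,0,0.5225]],[1,[-0.7,1,0],[0,0,0.5225]],[1,[-0.7,1,0],[0,0,0.5225]],[1,[-0.7,1,0],[0,0,0.5225]],[1,[-0.7,1,0],[0,0,0.5225]],[1,[-0.7,1,0],[0,0,0.5225]],[1,[-0.7,1,0],[0,0,0.5225]],[1,[-0.7,1,0],[0,0,0.5225]],[1,[-0.7,1,0],[0,0,0.5225]],[1,[-0.7,1,0],[0,0,0.5225]]]'
for i in 1 2 3 4; do python3 -m pendant '[[1,[0,0.35,0],[0,0,0]],[1,[0,0.7,0],[0,0,0]],[1,[0,1,0],[0,0,0]]]' ; done | tail -6
```

```text
time: 26.52
position: [0.5115, -0.0991, 0.2255]
orientation: [-3.141, -0.0, 1.616]
contact_force: [0.1, 0.2, -2.3]
gripper_width: 0.0119
grip_force: 30.0
time: 28.02
position: [0.5113, 0.3827, 0.2255]
orientation: [-3.141, 0.0, 1.617]
contact_force: [0.9, -0.1, -1.5]
gripper_width: 0.0116
grip_force: 30.0
```

```bash
python3 -m pendant '[[1,[0.025,0.05,0],[-0.0066,0.136,0]],[1,[0.025,0.05,-0.2],[-0.0066,0.136,0]],[1,[0.025,0.05,-0.4],[-0.0066,0.136,0]],[1,[0.025,0.05,-0.6],[-0.0066,0.136,0]],[1,[0.025,0.05,-0.75],[-0.0066,0.136,0]],[1,[0.025,0.05,-0.75],[-0.0066,0.136,0]]]'; python3 - <<'E'
from h import *
c=cam('scene'); save(c,'scene4.png',(100,150,320,330),3)
E
```

```text
time: 28.78
position: [0.5139, 0.3868, 0.1348]
orientation: [-2.712, 0.002, 1.619]
contact_force: [0.2, -0.0, -1.3]
gripper_width: 0.012
grip_force: 30.0
```

View pics/scene4.png

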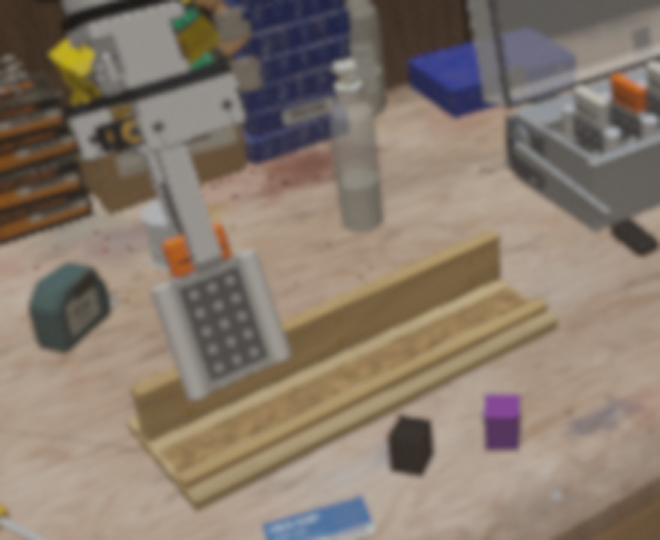

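The plate, at (225,330) in the crop, is tilted back over the left end of the rest. I'll lower it now.

```bash
python3 -m pendant '[[1,[0,0,-0.15],[0,0,0]],[1,[0,0,-0.28],[0,0,0]],[1,[0,0,-0.34],[0,0,0]],[1,[0,0,-0.36],[0,0,0]],[1,[0,0,-0.36],[0,0,0]]]'
```

```text
time: 29.45
position: [0.5148, 0.387, 0.0927]
orientation: [-2.714, -0.0, 1.619]
contact_force: [-0.1, 0.4, -2.0]
gripper_width: 0.0119
grip_force: 30.0
```

No contact yet, so I'll lower a little more until there is.

```bash
python3 -m pendant '[[1,[0,0,-0.02],[0,0,0]],[1,[0,0,-0.035],[0,0,0]],[1,[0,0,-0.035],[0,0,0]]]'
```

```text
time: 29.82
position: [0.5154, 0.3873, 0.0902]
orientation: [-2.715, -0.001, 1.619]
contact_force: [1.1, -0.3, 14.3]
gripper_width: 0.0117
grip_force: 30.0
```

```bash
python3 -m pendant '[[0.8,[0,0,0],[0,0,0]],[0.7,[0,0,0],[0,0,0]],[0.57,[0,0,0],[0,0,0]],[0.57,[0,0,0],[0,0,0]],[0.57,[0.08,0,0.18],[0,0,0]],[0.57,[0.16,0,0.36],[0,0,0]],[0.57,[0.26,0,0.6],[0,0,0]],[0.57,[0.26,0,1],[0,0,0]]]'; python3 - <<'E'
from h import *
c=cam('scene'); save(c,'scene5.png',(100,150,320,330),3)
E
```

```text
time: 30.82
position: [0.5459, 0.3863, 0.2079]
orientation: [-2.712, 0.002, 1.619]
contact_force: [-0.3, 0.6, 0.4]
gripper_width: 0.0401
grip_force: 0.0
```

View pics/scene5.png

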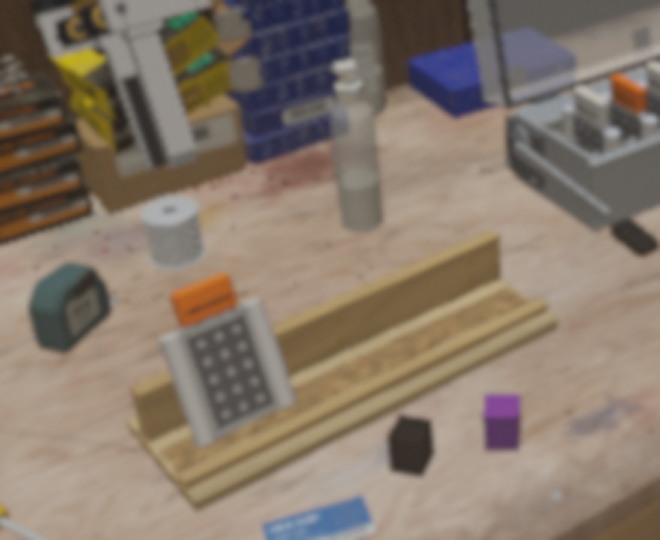

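```bash
python3 -m pendant '[[0.57,[0,-0.35,0],[0.0066,-0.136,0]],[0.57,[0,-0.7,0],[0.0066,-0.136,0]],[0.57,[0,-1,0],[0.0066,-0.136,0]],[0.57,[0,-1,0],[0.0066,-0.136,0]]]'
for i in 1 2 3; do python3 -m pendant '[[0.57,[0,-0.35,0],[0,0,-0.174]],[0.57,[0,-0.7,0],[0,0,-0.174]],[0.57,[0,-1,0],[0,0,-0.174]],[0.57,[0,-1,0],[0,0,-0.174]]]' ; done | tail -6
python3 -m pendant '[[0.57,[0.2,-0.35,0],[0,0,0]],[0.57,[0.4,-0.65,0],[0,0,0]],[0.57,[0.4,-0.65,0],[0,0,0]],[0.57,[0.4,-0.65,-0.2],[0,0,0]],[0.57,[0.4,-0.65,-0.4],[0,0,0]],[0.57,[0.4,-0.65,-0.4],[0,0,0]]]'
```

```text
time: 31.38
position: [0.5454, 0.2644, 0.2096]
orientation: [3.14, -0.001, 1.617]
contact_force: [-0.3, 0.8, 0.3]
gripper_width: 0.0405
grip_force: 0.0
time: 32.88
position: [0.5464, -0.094, 0.2084]
orientation: [3.141, -0.0, -0.021]
contact_force: [0.1, 1.0, 0.2]
gripper_width: 0.0403
grip_force: 0.0
time: 33.62
position: [0.5934, -0.1683, 0.1589]
orientation: [-3.141, 0.003, -0.016]
contact_force: [0.0, 0.2, 0.7]
gripper_width: 0.0405
grip_force: 0.0
```

```bash
python3 -m pendant '[[0.57,[0.01,-0.01,-0.2],[0,0,0]],[0.57,[0.01,-0.01,-0.2],[0,0,0]],[0.57,[0.01,-0.01,-0.4],[0,0,0]],[0.57,[0.01,-0.01,-0.6],[0,0,0]],[0.57,[0.01,-0.01,-0.6],[0,0,0]],[1,[0.01,-0.01,-0.6],[0,0,0]],[1,[0.01,-0.01,-0.6],[0,0,0]],[1,[0.01,-0.01,-0.6],[0,0,0]],[1,[0.01,-0.01,-0.6],[0,0,0]],[1,[0.01,-0.01,-0.6],[0,0,0]]]'
```

```text
time: 34.88
position: [0.5954, -0.1724, 0.0891]
orientation: [-3.141, -0.001, -0.021]
contact_force: [-1.5, 0.3, 7.8]
gripper_width: 0.0117
grip_force: 30.0
```

```bash
python3 -m pendant '[[1,[0,0,0.08],[0,0,0]],[1,[0,0,0.16],[0,0,0]],[1,[0,0,0.3],[0,0,0]],[1,[0,0,0.45],[0,0,0]],[1,[0,0,0.6],[0,0,0]],[1,[0,0,0.75],[0,0,0]],[1,[0,0,0.9],[0,0,0]],[1,[0,0,1],[0,0,0]],[1,[0,0,1],[0,0,0]]]'; python3 -m pendant '[[1,[-0.3,0.4,0.15],[0,0,0.5225]],[1,[-0.65,0.8,0.15],[0,0,0.5225]],[1,[-0.65,1,0.15],[0,0,0.5225]],[1,[-0.65,1,0.15],[0,0,0.5225]],[1,[-0.65,1,0.15],[0,0,0.5225]],[1,[-0.65,1,0.15],[0,0,0.5225]],[1,[-0.65,1,0.15],[0,0,0.5225]],[1,[-0.65,1,0.15],[0,0,0.5225]],[1,[-0.65,1,0.15],[0,0,0.5225]],[1,[-0.65,1,0.15],[0,0,0.5225]],[1,[-0.65,1,0.15],[0,0,0.5225]]]'
for i in 1 2 3; do python3 -m pendant '[[1,[0,0.35,0],[0,0,0]],[1,[0,0.7,0],[0,0,0]],[1,[0,0.95,0],[0,0,0]],[1,[0,0.95,0],[0,0,0]]]' ; done | tail -6
```

```text
time: 36.0
position: [0.5954, -0.1723, 0.2093]
orientation: [-3.141, -0.001, -0.02]
contact_force: [0.6, 0.9, -2.7]
gripper_width: 0.0118
grip_force: 30.0
time: 37.38
position: [0.5169, -0.0523, 0.2261]
orientation: [-3.141, 0.0, 1.617]
contact_force: [0.1, -0.4, -3.1]
gripper_width: 0.0119
grip_force: 30.0
time: 38.88
position: [0.517, 0.2906, 0.226]
orientation: [-3.141, 0.0, 1.621]
contact_force: [-0.6, 0.3, -2.3]
gripper_width: 0.0119
grip_force: 30.0
```

```bash
python3 -m pendant '[[1,[0.02,0,0],[-0.0066,0.136,0]],[1,[0.02,0,-0.2],[-0.0066,0.136,0]],[1,[0.02,0,-0.4],[-0.0066,0.136,0]],[1,[0.02,0,-0.6],[-0.0066,0.136,0]],[1,[0.02,0,-0.75],[-0.0066,0.136,0]],[1,[0.02,0,-0.75],[-0.0066,0.136,0]]]'; python3 -m pendant '[[1,[0,0,-0.15],[0,0,0]],[1,[0,0,-0.28],[0,0,0]],[1,[0,0,-0.34],[0,0,0]],[1,[0,0,-0.365],[0,0,0]],[1,[0,0,-0.375],[0,0,0]],[1,[0,0,-0.375],[0,0,0]]]'
```

```text
time: 39.62
position: [0.5192, 0.2887, 0.1358]
orientation: [-2.713, 0.0, 1.62]
contact_force: [-0.4, 1.1, -1.8]
gripper_width: 0.012
grip_force: 30.0
time: 40.38
position: [0.5196, 0.2898, 0.0917]
orientation: [-2.714, -0.001, 1.621]
contact_force: [-0.7, -0.8, -1.7]
gripper_width: 0.0118
grip_force: 30.0
```

```bash
python3 -m pendant '[[1,[0,0,-0.015],[0,0,0]],[1,[0,0,-0.02],[0,0,0]],[1,[0,0,-0.02],[0,0,0]]]'
```

```text
time: 40.75
position: [0.5199, 0.2899, 0.0901]
orientation: [-2.715, -0.001, 1.621]
contact_force: [1.3, -0.0, 8.9]
gripper_width: 0.0118
grip_force: 30.0
```

```bash
python3 -m pendant '[[0.8,[0,0,0],[0,0,0]],[0.7,[0,0,0],[0,0,0]],[0.57,[0,0,0],[0,0,0]],[0.57,[0,0,0],[0,0,0]],[0.57,[0.08,0,0.18],[0,0,0]],[0.57,[0.16,0,0.36],[0,0,0]],[0.57,[0.26,0,0.6],[0,0,0]],[0.57,[0.26,0,1],[0,0,0]],[0.57,[0.26,0,1],[0,0,0]]]'
python3 -m pendant '[[0.57,[0,-0.35,0],[0.0066,-0.136,0]],[0.57,[0,-0.7,0],[0.0066,-0.136,0]],[0.57,[0,-1,0],[0.0066,-0.136,0]],[0.57,[0,-1,0],[0.0066,-0.136,0]]]' >/dev/null
for i in 1 2; do python3 -m pendant '[[0.57,[0,-0.35,0],[0,0,-0.261]],[0.57,[0.1,-0.7,0],[0,0,-0.261]],[0.57,[0.18,-1,0],[0,0,-0.261]],[0.57,[0.18,-1,0],[0,0,-0.261]],[0.57,[0.18,-1,0],[0,0,-0.261]],[0.57,[0.18,-1,0],[0,0,-0.261]]]' ; done | tail -6
```

```text
time: 41.88
position: [0.5523, 0.2902, 0.2124]
orientation: [-2.719, -0.003, 1.621]
contact_force: [0.4, -0.0, -0.7]
gripper_width: 0.0405
grip_force: 0.0
time: 43.88
position: [0.594, -0.0697, 0.2086]
orientation: [3.141, 0.001, -0.016]
contact_force: [-0.4, 0.4, -0.4]
gripper_width: 0.04
grip_force: 0.0
```

```bash
python3 -m pendant '[[0.57,[0.02,-0.085,0],[0,0,0]],[0.57,[0.02,-0.085,-0.2],[0,0,0]],[0.57,[0.02,-0.085,-0.4],[0,0,0]],[0.57,[0.02,-0.085,-0.6],[0,0,0]],[0.57,[0.02,-0.085,-0.8],[0,0,0]],[0.57,[0.02,-0.085,-1],[0,0,0]],[0.57,[0.02,-0.085,-1],[0,0,0]],[1,[0.02,-0.085,-1],[0,0,0]],[1,[0.02,-0.085,-1],[0,0,0]],[1,[0.02,-0.085,-1],[0,0,0]],[1,[0.02,-0.085,-1],[0,0,0]],[1,[0.02,-0.085,-1],[0,0,0]]]'
```

```text
time: 45.38
position: [0.5966, -0.0805, 0.0896]
orientation: [-3.141, -0.001, -0.019]
contact_force: [-1.5, 0.3, 7.0]
gripper_width: 0.0119
grip_force: 30.0
```

```bash
python3 -m pendant '[[1,[0,0,0.08],[0,0,0]],[1,[0,0,0.16],[0,0,0]],[1,[0,0,0.3],[0,0,0]],[1,[0,0,0.45],[0,0,0]],[1,[0,0,0.6],[0,0,0]],[1,[0,0,0.75],[0,0,0]],[1,[0,0,0.9],[0,0,0]],[1,[0,0,1],[0,0,0]],[1,[0,0,1],[0,0,0]]]'; python3 -m pendant '[[1,[-0.3,0.4,0.15],[0,0,0.5225]],[1,[-0.6,0.8,0.15],[0,0,0.5225]],[1,[-0.6,1,0.15],[0,0,0.5225]],[1,[-0.6,1,0.15],[0,0,0.5225]],[1,[-0.6,1,0.15],[0,0,0.5225]],[1,[-0.6,1,0.15],[0,0,0.5225]],[1,[-0.6,1,0.15],[0,0,0.5225]],[1,[-0.6,1,0.15],[0,0,0.5225]],[1,[-0.6,1,0.15],[0,0,0.5225]],[1,[-0.6,1,0.15],[0,0,0.5225]],[1,[-0.6,1,0.15],[0,0,0.5225]]]'
for i in 1 ; do python3 -m pendant '[[1,[0,0.35,0],[0,0,0]],[1,[0,0.7,0],[0,0,0]],[1,[0,1,0],[0,0,0]],[1,[0,1,0],[0,0,0]],[1,[0,1,0],[0,0,0]]]' ; done | tail -6
```

```text
time: 46.5
position: [0.5966, -0.0805, 0.2099]
orientation: [-3.141, -0.001, -0.019]
contact_force: [0.1, -0.1, -2.2]
gripper_width: 0.0119
grip_force: 30.0
time: 47.88
position: [0.5241, 0.0395, 0.2267]
orientation: [-3.141, 0.0, 1.619]
contact_force: [-0.3, -0.2, -2.4]
gripper_width: 0.0121
grip_force: 30.0
time: 48.5
position: [0.5242, 0.159, 0.2268]
orientation: [-3.141, 0.0, 1.621]
contact_force: [0.9, -0.7, -2.5]
gripper_width: 0.0115
grip_force: 30.0
```

```bash
python3 -m pendant '[[1,[0,0.24,0],[-0.0066,0.136,0]],[1,[0,0.24,0],[-0.0066,0.136,0]],[1,[0,0.24,-0.2],[-0.0066,0.136,0]],[1,[0,0.24,-0.4],[-0.0066,0.136,0]],[1,[0,0.24,-0.6],[-0.0066,0.136,0]],[1,[0,0.24,-0.75],[-0.0066,0.136,0]],[1,[0,0.24,-0.75],[-0.0066,0.136,0]]]'; python3 -m pendant '[[1,[0,0,-0.15],[0,0,0]],[1,[0,0,-0.28],[0,0,0]],[1,[0,0,-0.34],[0,0,0]],[1,[0,0,-0.375],[0,0,0]],[1,[0,0,-0.395],[0,0,0]],[1,[0,0,-0.395],[0,0,0]]]'
```

```text
time: 49.38
position: [0.5238, 0.1877, 0.1362]
orientation: [-2.712, -0.0, 1.621]
contact_force: [0.1, 0.0, -1.1]
gripper_width: 0.0116
grip_force: 30.0
time: 50.12
position: [0.5245, 0.1884, 0.0906]
orientation: [-2.714, -0.002, 1.622]
contact_force: [-0.5, -0.4, 7.0]
gripper_width: 0.0119
grip_force: 30.0
```

Contact. I'll release, retreat and look.

```bash
python3 -m pendant '[[0.8,[0,0,0],[0,0,0]],[0.7,[0,0,0],[0,0,0]],[0.57,[0,0,0],[0,0,0]],[0.57,[0,0,0],[0,0,0]],[0.57,[0.08,0,0.18],[0,0,0]],[0.57,[0.16,0,0.36],[0,0,0]],[0.57,[0.26,0,0.6],[0,0,0]],[0.57,[0.26,0,1],[0,0,0]],[0.57,[0.26,0,1],[0,0,0]]]'
python3 -m pendant '[[0.57,[-0.2,-0.35,0],[0.0066,-0.136,0]],[0.57,[-0.4,-0.7,0],[0.0066,-0.136,0]],[0.57,[-0.4,-1,0],[0.0066,-0.136,0]],[0.57,[-0.4,-1,0],[0.0066,-0.136,0]]]' >/dev/null
python3 -m pendant '[[0.3,[-0.2,-0.35,0],[0,0,-0.5225]],[0.3,[-0.4,-0.35,0],[0,0,-0.5225]],[0.3,[-0.4,-0.35,0],[0,0,-0.5225]],[0.3,[-0.4,-0.35,0],[0,0,-0.5225]],[0.3,[-0.4,-0.35,0],[0,0,-0.5225]],[0.3,[-0.4,-0.35,0],[0,0,-0.5225]],[0.3,[-0.4,-0.35,0],[0,0,-0.5225]],[0.3,[-0.4,-0.35,0],[0,0,-0.5225]],[0.3,[-0.4,-0.35,0],[0,0,-0.5225]],[0.3,[-0.4,-0.35,0],[0,0,-0.5225]]]'
python3 - <<'E'
from h import *
c=cam('scene'); save(c,'scene6.png',s=1.4)
c=cam('side'); W=pts(c); np.savez('side6.npz',**c)
m=(c['img'].max(-1)<60)&(W[...,2]>.025)&(W[...,2]<.065)&(W[...,0]<.52)&(W[...,0]>.42)&(W[...,1]>-.03)&(W[...,1]<.08)
P=W[m]; print(len(P),np.percentile(P,[3,50,97],axis=0).round(4) if len(P) else '')
E
```

```text
time: 51.25
position: [0.5571, 0.1885, 0.2128]
orientation: [-2.719, -0.003, 1.622]
contact_force: [0.4, -0.1, -0.3]
gripper_width: 0.0406
grip_force: 0.0
time: 53.0
position: [0.4596, 0.0268, 0.2094]
orientation: [3.141, 0.001, -0.018]
contact_force: [-0.0, 0.2, -0.3]
gripper_width: 0.0661
grip_force: 0.0
144 [[0.4459 0.0119 0.0428]
 [0.4654 0.0236 0.0495]
 [0.4861 0.0328 0.0538]]
```

View pics/scene6.png

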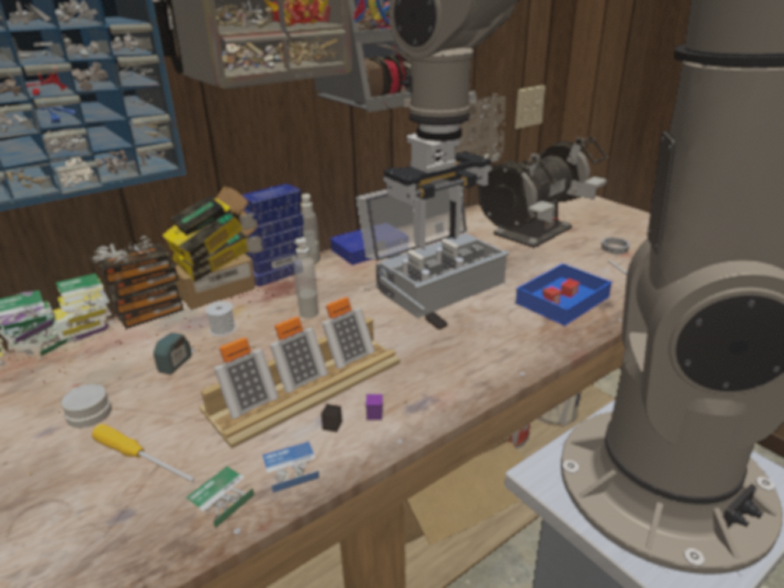

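All three orange plates lean on the rest, with grips at (235,348), (289,327) and (340,307). The whites stay seated. Next I'll close the lid with the lever, whose grip is at (437,320).

```bash
python3 -m pendant '[[0.3,[0.04,-0.045,-0.3],[0,0,0.005]],[0.3,[0.04,-0.045,-0.7],[0,0,0.005]],[0.3,[0.04,-0.045,-0.9],[0,0,0.005]],[0.3,[0.04,-0.045,-0.9],[0,0,0.005]]]'
python3 -m pendant '[[0.3,[0,0,-0.3],[0,0,0]],[0.3,[0,0,-0.65],[0,0,0]],[0.3,[0,0,-0.65],[0,0,0]],[1,[0,0,-0.65],[0,0,0]],[1,[0,0,-0.65],[0,0,0]],[1,[0,0,-0.65],[0,0,0]],[1,[0,0,-0.65],[0,0,0]],[1,[0,0,-0.65],[0,0,0]],[1,[0,0,-0.65],[0,0,0]]]'
```

```text
time: 53.6
position: [0.4633, 0.0206, 0.1004]
orientation: [3.14, 0.003, -0.001]
contact_force: [0.3, 0.3, 0.3]
gripper_width: 0.0656
grip_force: 0.0
time: 54.72
position: [0.4644, 0.0209, 0.0237]
orientation: [-3.142, -0.0, -0.003]
contact_force: [1.5, -0.8, 2.7]
gripper_width: 0.0236
grip_force: 30.0
```

```bash
python3 -m pendant '[[1,[0,0,0.09],[0,0,0]],[1,[-0.004,0,0.18],[0,0,0]],[1,[0.003,0,0.26],[0,0,0]],[1,[0.01,0,0.345],[0,0,0]],[1,[0.028,0,0.44],[0,0,0]],[1,[0.048,0,0.535],[0,0,0]],[1,[0.075,0,0.62],[0,0,0]],[1,[0.103,0,0.7],[0,0,0]],[1,[0.108,0,0.73],[0,0,0]],[1,[0.108,0,0.73],[0,0,0]],[1,[0.108,0,0.73],[0,0,0]]]'
```

```text
time: 56.1
position: [0.478, 0.0208, 0.1117]
orientation: [-3.141, -0.001, -0.003]
contact_force: [1.9, -4.7, 6.3]
gripper_width: 0.0235
grip_force: 30.0
```

```bash
python3 -m pendant '[[1,[0.005,0,0.03],[0,0,0]],[1,[0.005,0,0.05],[0,0,0]],[1,[0.005,0,0.05],[0,0,0]]]'
python3 -m pendant '[[0.6,[0,0,0],[0,0,0]],[0.5,[0,0,0],[0,0,0]],[0.4,[0,0,0],[0,0,0]],[0.4,[0,0,0],[0,0,0]],[0.4,[0,0,0.4],[0,0,0]],[0.4,[0,0,0.9],[0,0,0]],[0.4,[0,0.5,0.9],[0,0,0]],[0.4,[0,1,0.9],[0,0,0]],[0.4,[0,1,0.9],[0,0,0]]]'
python3 - <<'E'
from h import *
c=cam('side'); W=pts(c); save(c,'side7.png',s=1.4)
m=(c['img'].max(-1)<60)&(W[...,2]>.1)&(W[...,2]<.15)&(W[...,0]<.52)&(W[...,0]>.42)&(W[...,1]>-.03)&(W[...,1]<.045)
P=W[m]; print(len(P),np.percentile(P,[3,50,97],axis=0).round(4) if len(P) else '')
m=(W[...,2]>.1)&(W[...,2]<.2)&(W[...,0]<.72)&(W[...,0]>.54)&(W[...,1]>-.25)&(W[...,1]<.0)
P=W[m]; print('lid',np.percentile(P[:,2],[3,50,97]).round(4)); A=np.c_[P[:,:2],np.ones(len(P))]; k=abs(P[:,2]-.128)<.008; print(np.linalg.lstsq(A[k],P[k,2],rcond=None)[0],np.percentile(P[k][:,0],[1,99]))
E
```

```text
time: 56.48
position: [0.4769, 0.0208, 0.116]
orientation: [3.14, 0.002, -0.003]
contact_force: [6.4, -2.7, -29.8]
gripper_width: 0.0236
grip_force: 30.0
time: 57.6
position: [0.4773, 0.1453, 0.2252]
orientation: [-3.141, -0.0, 0.003]
contact_force: [0.3, -1.4, -0.3]
gripper_width: 0.0562
grip_force: 0.0
13 [[0.4569 0.0114 0.1348]
 [0.4597 0.021  0.138 ]
 [0.4621 0.024  0.1431]]
lid [0.1229 0.1279 0.1318]
[ 0.00126268 -0.00213361  0.12692498] [0.55640053 0.6822742 ]
```

View pics/side7.png

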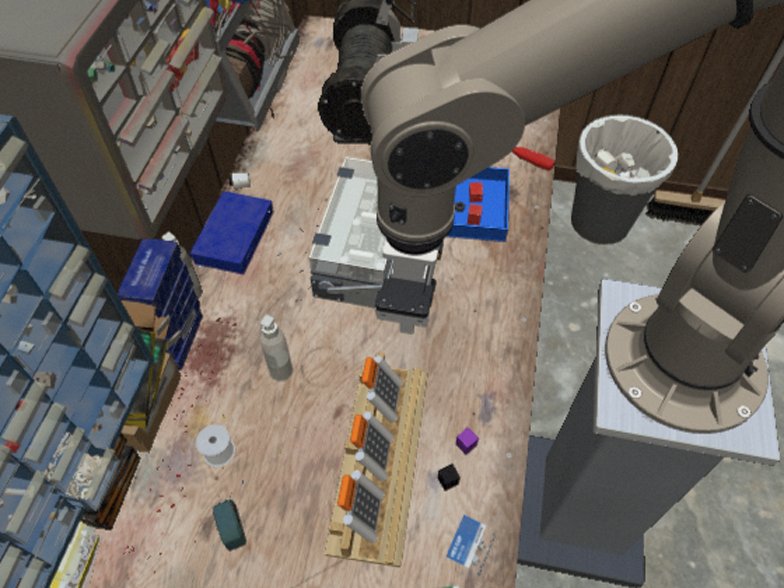

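The lid is flat (slope about 0.001, top at 0.128 m). Both cartons, at (475,190) and (475,213), and the grommet at (460,207) are in the tray. The plates lean on the rest and the bottle is standing at (275,350).

```bash
python3 -c "
from bench import r
print(r.hand_in())"
```

```text
the job is handed in; nothing more can be done
None
```

I've handed the job in; no verdict came back. By the last camera check, all three orange plates lean on the rest, both cartons and the grommet are in the tray, the lid is shut over the two white plates, and the spray bottle is still standing.

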